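# Close a sealed stationery box: seat the lid and snap its four clips corner to corner

## Task

Put the lid on the open stationery box so that it sits square on the foam seal with all four clips still up, then press each clip down over the rim until it snaps and holds. Work from corner to diagonally opposite corner, so that the first two clips shut are opposite ones and the seal is drawn down evenly, and press no harder than it takes, because the clips crack at about 20 N; leave the mug, the stapler and the hole punch where they are.

Things in the scene. Friction and masses are not known exactly. Their poses are not given: they have to be found in the camera images.
- storage_box: White open plastic box on non-slip feet (stays put), supplies inside. 150 x 210 mm (x by y) over its out-turned rim, rim top at 70 mm, rim 6 mm thick with rounded edge, mouth 124 x 184 mm. On the rim a black foam seal, set unevenly with use, 5.5 to 7.1 mm proud by corner; 5 N/mm in all, hard once 2.8 mm is taken up. Origin: centre of the underside; x the short way, y the long way, z up.
- mouth (a point): Centre of the box mouth at the height of the rim top, 70 mm above the box's origin; axes as the box.
- lid: Loose pale lid, 0.35 to 0.5 kg, right way up on the desk; plate 148 x 208 x 4 mm, same after a half turn. The plug below enters the mouth with 0.8 mm play a side and a 3 mm rounded lead-in. Origin: centre of the plug's underside, on the desk; plate underside 16, top 20, raised panel 22 mm above it. On the box its origin is 9.5 to 11.5 mm below the rim top, clipped 11.5 to 13. x short, y long way.
- lid_grip (a point): Point to grip: middle of the upright bar on the lid, 46 mm above the lid's origin, axes as the lid. The bar is 108 mm long along y, 20 mm wide along x, its top 52 mm and its lower edge 40 mm above the lid's origin, on a foot at each end.
- clip_a (a joint): Angle of the hinged clip at the lid's -x +y corner (rad): 0 fully shut, grows as it swings up, at most 0.65. Stiff hinge: it stays where it is left and yields to 1 to 3 N at the pad. Hinge line along the lid's y, at x -53, y 62, z 23.5 mm in the lid's frame. The lip meets the rim at 0.15 to 0.3 rad and snaps under it below 0.1; let go before, it springs back or stays half shut.
- clip_b (a joint): Angle of the hinged clip at the lid's -x -y corner (rad): 0 fully shut, grows as it swings up, at most 0.65. Stiff hinge: it stays where it is left and yields to 1 to 3 N at the pad. Hinge line along the lid's y, at x -53, y -62, z 23.5 mm in the lid's frame. The lip meets the rim at 0.15 to 0.3 rad and snaps under it below 0.1; let go before, it springs back or stays half shut.
- clip_c (a joint): Angle of the hinged clip at the lid's +x -y corner (rad): 0 fully shut, grows as it swings up, at most 0.65. Stiff hinge: it stays where it is left and yields to 1 to 3 N at the pad. Hinge line along the lid's y, at x 53, y -62, z 23.5 mm in the lid's frame. The lip meets the rim at 0.15 to 0.3 rad and snaps under it below 0.1; let go before, it springs back or stays half shut.
- clip_d (a joint): Angle of the hinged clip at the lid's +x +y corner (rad): 0 fully shut, grows as it swings up, at most 0.65. Stiff hinge: it stays where it is left and yields to 1 to 3 N at the pad. Hinge line along the lid's y, at x 53, y 62, z 23.5 mm in the lid's frame. The lip meets the rim at 0.15 to 0.3 rad and snaps under it below 0.1; let go before, it springs back or stays half shut.
- latch_a: Grey clip at the lid's -x +y corner, diagonal to latch_c. Origin: top middle of its 9 x 44 mm thumb pad, to be pressed down with closed fingertips; x outward, z up when shut. Shut: x -75.5, y 62, z 27 mm in the lid's frame, 14 to 16 over the rim top; open: up to 15 higher, 7 inward. Resists from 22 mm over the rim, peaks at 4 to 14 N, drops at the snap, then stiff (20 N/mm), seal bottomed.
- latch_b: Grey clip at the lid's -x -y corner, diagonal to latch_d. Origin: top middle of its 9 x 44 mm thumb pad, to be pressed down with closed fingertips; x outward, z up when shut. Shut: x -75.5, y -62, z 27 mm in the lid's frame, 14 to 16 over the rim top; open: up to 15 higher, 7 inward. Resists from 22 mm over the rim, peaks at 4 to 14 N, drops at the snap, then stiff (20 N/mm), seal bottomed.
- latch_c: Grey clip at the lid's +x -y corner, diagonal to latch_a. Origin: top middle of its 9 x 44 mm thumb pad, to be pressed down with closed fingertips; x outward, z up when shut. Shut: x 75.5, y -62, z 27 mm in the lid's frame, 14 to 16 over the rim top; open: up to 15 higher, 7 inward. Resists from 22 mm over the rim, peaks at 4 to 14 N, drops at the snap, then stiff (20 N/mm), seal bottomed.
- latch_d: Grey clip at the lid's +x +y corner, diagonal to latch_b. Origin: top middle of its 9 x 44 mm thumb pad, to be pressed down with closed fingertips; x outward, z up when shut. Shut: x 75.5, y 62, z 27 mm in the lid's frame, 14 to 16 over the rim top; open: up to 15 higher, 7 inward. Resists from 22 mm over the rim, peaks at 4 to 14 N, drops at the snap, then stiff (20 N/mm), seal bottomed.
- mug: White spotted mug with coffee, 82 x 114 x 91 mm, origin at the centre of its foot. Leave alone.
- stapler: Black stapler, 36 x 134 x 43 mm, origin at the centre of its underside. Leave alone.
- hole_punch: Hole punch, 67 x 104 x 56 mm, origin at the centre of its underside. Leave alone.

How it is judged (in metres and radians):
On the way, in this order (a step that is already met when the one before it is completed fails the run):
1. the lid sits square on the seal with its plug in the mouth and all four clips up (horizontal distance between lid and mouth below 0.004 m and angle between the x axis of lid and the x axis of storage_box, either way round below 0.06 rad and z of lid in the frame of mouth between -0.02 and -0.008 m and value of joint each of clip_a, clip_b, clip_c, clip_d above 0.2 rad), for 0.2 s.
2. the first two clips to be snapped down are diagonally opposite ones ((((value of joint clip_a below 0.045 rad and z of latch_a in the frame of mouth between 0.008 and 0.0175 m) and (value of joint clip_c below 0.045 rad and z of latch_c in the frame of mouth between 0.008 and 0.0175 m) and value of joint each of clip_b, clip_d above 0.2 rad) or ((value of joint clip_b below 0.045 rad and z of latch_b in the frame of mouth between 0.008 and 0.0175 m) and (value of joint clip_d below 0.045 rad and z of latch_d in the frame of mouth between 0.008 and 0.0175 m) and value of joint each of clip_a, clip_c above 0.2 rad))), for 0.2 s.
At the end, for the whole second after the job is handed in: All four clips lie down (within 0.045 rad of fully shut) with their lips snapped under the rim, so that each thumb pad is held 8 to 17.5 mm above the rim top; the lid is within 4 mm of the middle of the mouth and within 0.06 rad of square, at rest (horizontal distance between lid and mouth below 0.004 m and angle between the x axis of lid and the x axis of storage_box, either way round below 0.06 rad and value of joint each of clip_a, clip_b, clip_c, clip_d below 0.045 rad and z of latch_a in the frame of mouth between 0.008 and 0.0175 m and z of latch_b in the frame of mouth between 0.008 and 0.0175 m and z of latch_c in the frame of mouth between 0.008 and 0.0175 m and z of latch_d in the frame of mouth between 0.008 and 0.0175 m and linear speed of lid below 0.01 m/s); the robot touches nothing.
It fails at once if clip pressed with more than 20 N (contact force between the fingers and latch_a above 20 N or contact force between the fingers and latch_b above 20 N or contact force between the fingers and latch_c above 20 N or contact force between the fingers and latch_d above 20 N).
It fails at once if two neighbouring clips snapped down while the other two are still up (((value of joint clip_a below 0.045 rad and z of latch_a in the frame of mouth between 0.008 and 0.0175 m) and (value of joint clip_b below 0.045 rad and z of latch_b in the frame of mouth between 0.008 and 0.0175 m) and value of joint each of clip_c, clip_d above 0.2 rad) or ((value of joint clip_b below 0.045 rad and z of latch_b in the frame of mouth between 0.008 and 0.0175 m) and (value of joint clip_c below 0.045 rad and z of latch_c in the frame of mouth between 0.008 and 0.0175 m) and value of joint each of clip_d, clip_a above 0.2 rad) or ((value of joint clip_c below 0.045 rad and z of latch_c in the frame of mouth between 0.008 and 0.0175 m) and (value of joint clip_d below 0.045 rad and z of latch_d in the frame of mouth between 0.008 and 0.0175 m) and value of joint each of clip_a, clip_b above 0.2 rad) or ((value of joint clip_d below 0.045 rad and z of latch_d in the frame of mouth between 0.008 and 0.0175 m) and (value of joint clip_a below 0.045 rad and z of latch_a in the frame of mouth between 0.008 and 0.0175 m) and value of joint each of clip_b, clip_c above 0.2 rad)).
It fails at once if mug, stapler or hole punch shifted by more than 2 cm (distance of any of mug, stapler, hole_punch from where it was at the start of the episode above 0.02 m).
It also fails if it takes over 64 s, if anything falls off the work surface, if the arm or the gripper's body presses on something with over 40 N, if the wrist force passes 120 N, or if a joint passes its speed limit or range.

## Robot

A 6-joint arm with a two-finger parallel gripper is mounted at the origin on a cart in front of the work surface, level with it; the furniture and walls round the work are solid. World frame = base frame: x ahead of the robot, y to its left, z up, the work surface at z = 0. Lengths are in m, angles in degrees, forces in N, time in s.
With the tool pointing down it reaches from about 0.35 to 0.85 m from the base axis. Payload 8.1 kg.
Tool frame: the origin (TCP) lies midway between the tips of the shut fingers; the grasp point (between the pads) lies 19 mm behind it; z points along the fingers, y is the line along which they close (so a half turn about z gives the same grasp; the last joint's range is limited). The gripper opens to 85 mm and grips with 20 to 120 N. Pads are 22 mm wide; open, the fingers measure 114 mm over their backs; the gripper's body (76 mm by 85 mm) begins 54 mm behind the grasp point. The pads swing forward as they close: fully open they stand 13 mm farther back than shut.
Start: joints at [-79.836, 7.471, 85.268, -0, 87.261, -4.893], TCP at [0.156, -0.579, 0.231] pointing down, gripper open.
Joint ranges: [-169.43, 169.43], [-51.17, 129.36], [1.28, 143.12], [-76.62, 256.62], [0, 156.53], [-152.29, 152.29]. Speed limits (degrees/s): [136.94, 136.94, 159.86, 180, 180, 180].

## Interface

Orientations are given as [roll, pitch, yaw] about the fixed x, y, z axes, in that order (R = Rz(yaw) Ry(pitch) Rx(roll)).
In Python, from station import * gives the robot as it stands.
- The arm moves only by the tool servo_tool, never from a script. Its argument "motion" is a list that holds one entry, the list of rows, each a list of 7 numbers: the shift along the tool's x, y, z in fractions of the full range, 1 being 80 cm, then the turn, a rotation vector about the tool's x, y, z in normalised numbers (1 is pi rad), then the finger opening in mm, from 0 to 85.4. A call has exactly 8 rows; each row is the pose to reach, as a shift and turn from the pose commanded when the call began, along the tool's axes at that moment; what a row does not reach only later rows make up. A row lasts 1/12 s, in which the tool goes at most 41.7 mm and 7.16 degrees, less where a joint would pass 70% of its speed; a pose out of reach is approached as far as the arm can. No shift or turn number may pass 1 either way. A call with a gripper value outside its range is refused whole. The fingers move at their own pace and stop on an object; "grip_force" is the grip in N (left out, the last holds). Time passes only in rows, so rows that repeat a pose let the fingers close, or fill a call up. It gives the time, the measured TCP pose, the force, the opening and the grip force at its end, in the units of the state.
- read_state(): the state, without advancing time (a new reading comes with each control period).
- get_image(name): name is "scene" or "top"; returns a dict with "color" (384x512x3 uint8, blue, green, red), "z_map" (384x512 float32, m along the optical axis (not along the pixel's ray), 0 where there is no reading), "mtx" (3x3 intrinsics, pixels), "R" (3x3) and "t" (3): a world point X has camera coordinates R X + t. Camera axes: x right, y down, z forward; pixel columns grow to the right and rows downward; lengths in m; the calibration is good to about 2 mm. A picture is of the moment at which its call begins.
- close_job(): hands the job in; it is judged then, once.
Trained networks look in the newest picture that a camera, given by its name, has taken for a name from the list of things; names that differ only in an ending like _2 or _b are one class to them, and where a whole thing is asked for, a point or a joint stands for the part that bears it (a point fixed in the world has none). Each returns a list of dicts, best first, with "score" (0 to 1); they miss things now and then, are a little off and sometimes report something else, mostly with a low value. They report only what shows in the picture. A call takes as long as a camera call.
- spot_in(camera, name): "extent" ([centre column, centre row, width, height] in pixels, round what is visible of it).
- trace(camera, name): "region" (384x512 bool, what is visible of it) and "extent" ([centre column, centre row, width, height] in pixels, round what is visible of it).
- landmark_of(camera, name): "point" ([row, column] in pixels: a listed point, or the origin of a listed thing).
The state is a dict: "time": time; "qpos": joint angles; "qvel": joint speeds; "tau": joint torques, N m; "tcp_pos": TCP position; "tcp_rot": TCP orientation; "ft_force": force on the tool from outside, world axes, zero at the start; "torque": the same for the moment, N m; "grip_width": finger opening in m; "gripper_force": force on a finger pad.
Only numpy, scipy, OpenCV 4.12 (cv2) and the standard library are available. Lean on these libraries where they do the work, as an engineer would, in place of code of your own. Each camera call takes 0.05 s, during which the arm holds its last target. There are 200 camera calls.

## Working session

There is one attempt and no reset: what is moved stays moved. The work goes in short steps, Python scripts to look and compute and a tool call to move; the robot and the scene stay as the last step left them, time stands still between calls to the robot, and variables do not carry over. Pictures are saved under pics/ and viewed, at most 10 in all, crops included, and the job is handed in when it is done.

Besides the shell and the picture viewer there is one more tool, called after ">>>" in YAML: its name, and indented under it one key for each argument. servo_tool: Moves the arm, as the interface text tells. Its arguments: {"type":"object","properties":{"motion":{"type":"array","items":{"type":"array","items":{"type":"array","items":{"type":"number"}}}},"grip_force":{"type":"number"}},"required":["motion"]}

```bash
mkdir -p pics
cat > h.py <<'E'
from station import *
import numpy as np, cv2
def pts(im):
    z=im["z_map"]; K=im["mtx"]; v,u=np.mgrid[:z.shape[0],:z.shape[1]]
    c=np.stack([(u-K[0,2])/K[0,0]*z,(v-K[1,2])/K[1,1]*z,z],-1)
    p=(c-im["t"])@im["R"]   # R^T(c-t)
    p[z==0]=np.nan
    return p
def rect(P):
    r=cv2.minAreaRect(P[:,:2].astype(np.float32)*1000); return np.round(r[0],1),np.round(r[1],1),round(r[2],1)
E
python3 - <<'E'
from h import *
print(read_state())
for n in("top","scene"):
    im=get_image(n); cv2.imwrite(f"pics/{n}0.png",im["color"]); p=pts(im)
    np.save(f"pics/{n}0.npy",p)
    print(n, -im["R"].T@im["t"], im["R"][2])
    for o in("lid","storage_box","mug","stapler","hole_punch","latch_a"):
        for r in trace(n,o)[:4 if o=="latch_a" else 1]:
            m=r["region"]; q=p[m]; q=q[~np.isnan(q[:,0])]
            print(o,round(r["score"],2),np.round(r["extent"]),rect(q), np.round(np.percentile(q[:,2],[5,50,95]),3))
    for o in("lid_grip","mouth","latch_a"):
        for r in landmark_of(n,o)[:4]:
            a=np.round(r["point"]).astype(int); print(o,r["score"],a,p[a[0],a[1]])
E
```

```text
{'time': 0.0, 'qpos': array([-7.98365390e+01,  7.51472971e+00,  8.53305795e+01, -2.90694467e-04,
        8.72604860e+01, -4.89379396e+00]), 'qvel': array([ 0.0733188 ,  0.00058125,  0.04455818, -0.09950662, -0.06655164,
       -0.08226964]), 'tau': array([ 1.33107886e-03, -5.69400895e+01, -5.00547838e+01, -7.89216142e-05,
        1.48174691e-02,  2.75273385e-05]), 'tcp_pos': array([ 0.1557851 , -0.57885143,  0.23023591]), 'tcp_rot': array([-1.79894566e+02, -8.73599950e-03,  1.50572611e+01]), 'ft_force': array([-0.14233255,  0.28352185, -1.16299174]), 'torque': array([-0.01933461,  0.04092629,  0.03235982]), 'gripper_force': 0.0, 'grip_width': 0.08575719583953909}
top [ 0.38110008 -0.04055018  1.34161522] [ 0.17029352  0.02197113 -0.98514841]
lid 0.89 [188. 214.  75.  72.] (array([549.5, 175.5]), array([173.2, 212.5]), 13.6) [0.016 0.021 0.049]
storage_box 0.89 [302. 211.  85.  64.] (array([ 566.5, -165.4]), array([162.9, 224.4]), 12.4) [0.003 0.017 0.076]
mug 0.83 [354. 150.  32.  45.] (array([ 739. , -320.9]), array([ 95.8, 130.1]), 79.8) [0.01  0.055 0.089]
stapler 0.82 [253. 146. 
[... 1612 characters left out ...]
.2]), array([107. , 185.5]), 61.4) [0.002 0.04  0.056]
latch_a 0.65 [225. 284.  20.  18.] (array([465.4, 218.8]), array([34.8, 47.7]), 7.7) [0.019 0.029 0.039]
latch_a 0.48 [256. 254.  13.  14.] (array([493.9, 100.5]), array([30.1, 43.9]), 12.7) [0.015 0.029 0.039]
latch_a 0.48 [184. 260.  19.  19.] (array([599.4, 254.5]), array([44.1, 34. ]), 71.9) [0.023 0.031 0.039]
lid_grip 0.97 [249 220] [0.54629802 0.17341907 0.05258551]
mouth 0.74 [183 300] [ 0.61544206 -0.2179875   0.00697862]
latch_a 0.68 [258 182] [0.60176124 0.25825638 0.03957655]
latch_a 0.65 [229 212] [0.63366492 0.12923134 0.03299368]
latch_a 0.56 [280 226] [0.47418141 0.21757299 0.02650348]
latch_a 0.47 [251 256] [nan nan nan]
```

View pics/top0.png

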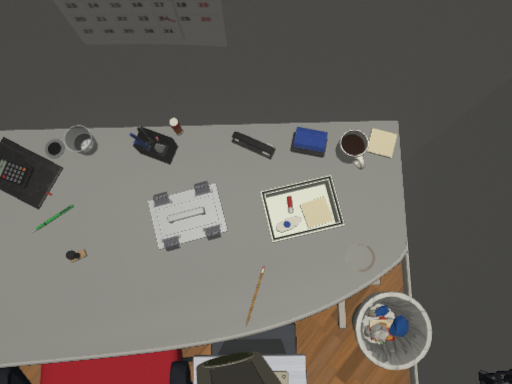

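View pics/scene0.png

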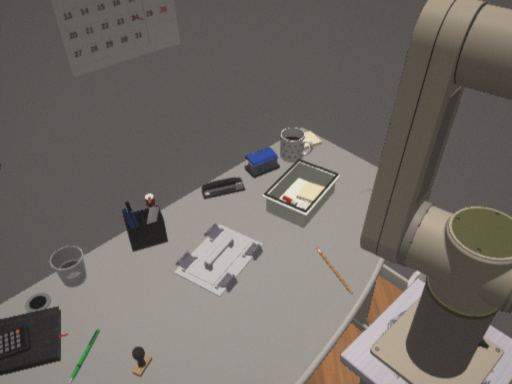

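```bash
cat >> h.py <<'E'
from scipy.optimize import least_squares
def plane(im,uv,z):
    K=im["mtx"]; d=np.c_[(uv[:,0]-K[0,2])/K[0,0],(uv[:,1]-K[1,2])/K[1,1],np.ones(len(uv))]@im["R"]
    c=-im["R"].T@im["t"]; return (c+d*((z-c[2])/d[:,2])[:,None])[:,:2]
def ringfit(P,x0,w=None):
    # signed distance to rectangle perimeter, params cx,cy,yaw(deg),hx,hy in m
    def f(q):
        a=np.radians(q[2]);c,s=np.cos(a),np.sin(a);d=P-q[:2]
        X=np.abs(d@[c,s])-q[3];Y=np.abs(d@[-s,c])-q[4]
        return np.maximum(X,Y)*1000
    r=least_squares(f,x0,x_scale=[.01,.01,5,.01,.01],loss="soft_l1"); return r.x,np.sqrt(np.mean(r.fun**2))
def boxfit(n,im):
    p=pts(im);g=im["color"].max(2)
    d=np.hypot(p[...,0]-.563,p[...,1]+.17)<.16
    m=d&(g<60)&(p[...,2]>.055)&(p[...,2]<.095)
    v,u=np.nonzero(m); return ringfit(plane(im,np.c_[u,v].astype(float),.0763),[.563,-.17,12.5,.069,.098]),m.sum()
E
python3 - <<'E'
from h import *
for n in("top","scene"):
    im=get_image(n); (q,e),k=boxfit(n,im); print(n,k,np.round(q,4),e)
    p=pts(im)
    d=np.hypot(p[...,0]-.55,p[...,1]-.173)<.075
    m=d&(p[...,2]>.040); v,u=np.nonzero(m)
    Q=plane(im,np.c_[u,v].astype(float),.052); print("bar",len(Q),np.median(p[m][:,2]),rect(Q),Q.mean(0), rect(p[m]))
    d=np.hypot(p[...,0]-.55,p[...,1]-.173)<.15
    m=d&(p[...,2]>.010); q=p[m]; print("lid",rect(q))
    for r in trace(n,"latch_a")[:7]:
        q=p[r["region"]]; v,u=np.nonzero(r["region"]); 
        print("clip",round(r["score"],2),q.mean(0).round(4),np.nanpercentile(q[:,2],[5,50,95,99]).round(4))
    for o in("stapler","hole_punch","mug"):
        pass
    c=cv2.resize(im["color"][150:290,140:350] if n=="top" else im["color"][150:300,160:350],None,fx=3.5,fy=3.5,interpolation=cv2.INTER_CUBIC); cv2.imwrite(f"pics/{n}c.png",c)
E
```

```text
top 64 [ 0.5595 -0.1586 12.1448  0.0673  0.0968] 0.3606417513717572
bar 262 0.05047669161236466 (array([549.3, 172.2]), array([ 20.4, 107.1]), 14.2) [0.5491593  0.17215662] (array([549.4, 173.2]), array([ 20.5, 107.5]), 14.0)
lid (array([550. , 173.3]), array([173.5, 208.1]), 14.0)
clip 0.66 [nan nan nan] [0.0231 0.0305 0.0401 0.0425]
clip 0.57 [0.633  0.1295 0.031 ] [0.0211 0.0315 0.041  0.0422]
clip 0.47 [nan nan nan] [0.0179 0.0287 0.04   0.042 ]
scene 6 [ 0.5557 -0.1644 15.0493  0.0657  0.1028] 0.2711651274125237
bar 275 0.05064023881192494 (array([544. , 180.3]), array([ 25. , 112.2]), 14.7) [0.54389185 0.18172206] (array([548.2, 176.7]), array([ 21.6, 110.6]), 14.4)
lid (array([548.6, 176.2]), array([174.7, 211. ]), 13.9)
clip 0.73 [nan nan nan] [0.0196 0.0293 0.0385 0.0402]
clip 0.66 [nan nan nan] [0.0173 0.0282 0.0383 0.0394]
clip 0.62 [0.6275 0.1357 0.0317] [0.0221 0.0318 0.0414 0.0422]
clip 0.44 [nan nan nan] [0.0255 0.0318 0.04   0.0412]
```

View pics/topc.png

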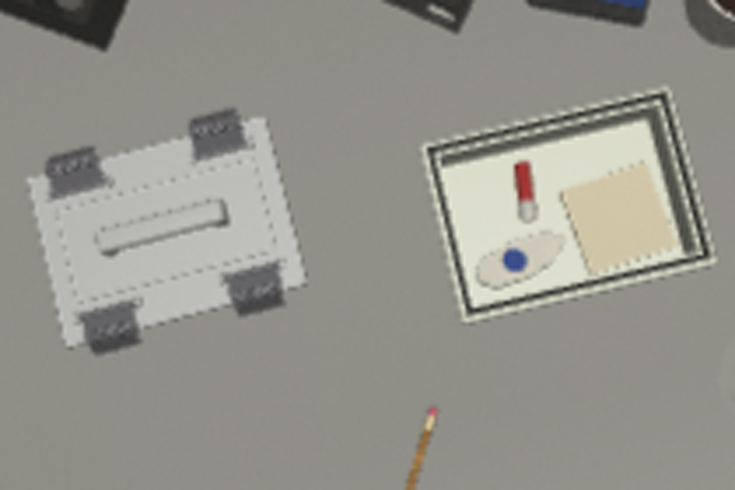

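```bash
cat >> h.py <<'E'
def boxfit2(im,c=(.563,-.17)):
    p=pts(im); m=(np.hypot(p[...,0]-c[0],p[...,1]-c[1])<.16)&(p[...,2]>.064)&(p[...,2]<.09)
    return rect(p[m]),m.sum()
def boxfit3(im,T=100,c=(.563,-.165)):
    g=im["color"].max(2); v,u=np.nonzero(g<T)
    P=plane(im,np.c_[u,v].astype(float),.0763); a=np.radians(12.5);d=P-c
    X=np.abs(d@[np.cos(a),np.sin(a)]);Y=np.abs(d@[-np.sin(a),np.cos(a)])
    k=(np.maximum(X-.068,Y-.098)<.01)&(np.maximum(X-.068,Y-.098)>-.008)
    q,e=ringfit(P[k],[*c,12.5,.068,.098]); return np.round(q,4),round(e,2),k.sum()
E
python3 - <<'E'
from h import *
for n in("top","scene"):
    im=get_image(n); print(n,boxfit2(im),im["mtx"][0,0]);
    for T in(80,100,120): print(boxfit3(im,T))
    for o in("lid_grip","mouth"):
        r=landmark_of(n,o)[0]; a=np.array(r["point"])[None,::-1]; print(o,plane(im,a,.046 if o=="lid_grip" else .07))
E
```

```text
top ((array([ 558.9, -159.9]), array([150.1, 210.2]), 12.1), np.int64(1074)) 453.70755554577295
(array([ 0.5594, -0.1586, 12.1388,  0.0672,  0.0975]), np.float64(0.52), np.int64(130))
(array([ 0.5589, -0.1591, 12.186 ,  0.0672,  0.0976]), np.float64(1.82), np.int64(232))
(array([ 0.5593, -0.1592, 12.2689,  0.0671,  0.0977]), np.float64(2.11), np.int64(338))
lid_grip [[0.54366968 0.17282988]]
mouth [[ 0.55393875 -0.15823129]]
scene ((array([ 557. , -155.2]), array([151. , 211.7]), 11.5), np.int64(854)) 492.0987631568772
(array([ 0.5575, -0.1577, 12.3685,  0.0671,  0.0978]), np.float64(1.18), np.int64(134))
(array([ 0.5585, -0.1587, 12.4042,  0.0674,  0.0976]), np.float64(2.63), np.int64(247))
(array([ 0.559 , -0.1602, 12.8825,  0.0671,  0.0977]), np.float64(4.45), np.int64(382))Traceback (most recent call last):
  File "<stdin>", line 6, in <module>
IndexError: list index out of range
```

The manual's scale: shifts go in shares of 80 cm and turns go in shares of pi rad. Converting my numbers, -625 mm / 800 = -0.7813, 575 mm / 800 = 0.7188, -89 degrees / 180 = -0.4944.

>>> servo_tool:
  motion:
    - [[0.7188,-0.7813,0.1,0,0,-0.4944,50],[0.7188,-0.7813,0.1,0,0,-0.4944,50],[0.7188,-0.7813,0.1,0,0,-0.4944,50],[0.7188,-0.7813,0.1,0,0,-0.4944,50],[0.7188,-0.7813,0.1,0,0,-0.4944,50],[0.7188,-0.7813,0.1,0,0,-0.4944,50],[0.7188,-0.7813,0.1,0,0,-0.4944,50],[0.7188,-0.7813,0.1,0,0,-0.4944,50]]

```text
time: 2.12
tcp_pos: [0.3099, -0.2835, 0.2]
tcp_rot: [180.0, 0.0, 72.7]
ft_force: [0.8, -0.2, 0.3]
grip_width: 0.0497
gripper_force: 0.0
```

```bash
cat > go.py <<'E'
import sys
from h import *
from scipy.spatial.transform import Rotation as Ro
x,y,z,yaw=map(float,sys.argv[1:5]); s=read_state()
R=Ro.from_euler("xyz",s["tcp_rot"],degrees=True); T=Ro.from_euler("xyz",[180,0,yaw],degrees=True)
print("t",round(s["time"],2),"at",np.round(s["tcp_pos"],4),np.round(s["tcp_rot"],2),"F",np.round(s["ft_force"],1),"w",s["grip_width"].round(4) if hasattr(s["grip_width"],"round") else s["grip_width"])
print("shift mm",np.round(R.inv().apply(np.array([x,y,z])-s["tcp_pos"])*1000,1),"rot",np.round((R.inv()*T).as_rotvec(degrees=True),2))
E
python3 go.py .5495 .173 .13 104.1
```

```text
t 2.12 at [ 0.3099 -0.2835  0.2   ] [1.7996e+02 2.0000e-02 7.2680e+01] F [ 0.8 -0.2  0.3] w 0.049745466909732465
shift mm [507.1  92.8  69.9] rot [ 4.000e-02  3.000e-02 -3.142e+01]
```

To row units: 507 mm / 800 = 0.6338, 93 mm / 800 = 0.1163, -31.4 degrees / 180 = -0.1744.

>>> servo_tool:
  motion:
    - [[0.6338,0.1163,0.0875,0,0,-0.1744,50],[0.6338,0.1163,0.0875,0,0,-0.1744,50],[0.6338,0.1163,0.0875,0,0,-0.1744,50],[0.6338,0.1163,0.0875,0,0,-0.1744,50],[0.6338,0.1163,0.0875,0,0,-0.1744,50],[0.6338,0.1163,0.0875,0,0,-0.1744,50],[0.6338,0.1163,0.0875,0,0,-0.1744,50],[0.6338,0.1163,0.0875,0,0,-0.1744,50]]

```text
time: 2.78
tcp_pos: [0.4655, 0.0085, 0.1553]
tcp_rot: [179.9, 0.0, 103.8]
ft_force: [1.7, -1.2, 0.9]
grip_width: 0.0501
gripper_force: 0.0
```

```bash
python3 go.py .5495 .173 .13 104.1
```

```text
t 2.78 at [0.4655 0.0085 0.1553] [1.7993e+02 3.0000e-02 1.0377e+02] F [ 1.7 -1.2  0.9] w 0.050106956546633684
shift mm [139.8 120.8  25.4] rot [ 0.07  0.03 -0.33]
```

To row units: 140 mm / 800 = 0.175, 121 mm / 800 = 0.1513, -0.3 degrees / 180 = -0.0017.

>>> servo_tool:
  motion:
    - [[0.175,0.1513,0.0313,0,0,-0.0017,50],[0.175,0.1513,0.0313,0,0,-0.0017,50],[0.175,0.1513,0.0313,0,0,-0.0017,50],[0.175,0.1513,0.0313,0,0,-0.0017,50],[0.175,0.1513,0.0313,0,0,-0.0017,50],[0.175,0.1513,0.0688,0,0,-0.0017,50],[0.175,0.1513,0.075,0,0,-0.0017,50],[0.175,0.1513,0.075,0,0,-0.0017,50]]

```text
time: 3.45
tcp_pos: [0.5465, 0.1707, 0.0922]
tcp_rot: [-179.6, -0.0, 104.1]
ft_force: [-0.5, -1.1, 0.1]
grip_width: 0.0505
gripper_force: 0.0
```

```bash
python3 go.py .5495 .173 .028 104.1
python3 - <<'E'
from h import *
im=get_image("scene"); cv2.imwrite("pics/s1.png",cv2.resize(im["color"][160:320,130:330],None,fx=3,fy=3))
E
```

```text
t 3.45 at [0.5465 0.1707 0.0922] [-179.65   -0.    104.09] F [-0.5 -1.1  0.1] w 0.05051825041523604
shift mm [ 1.5  3.9 64.2] rot [-0.35 -0.   -0.01]
```

View pics/s1.png

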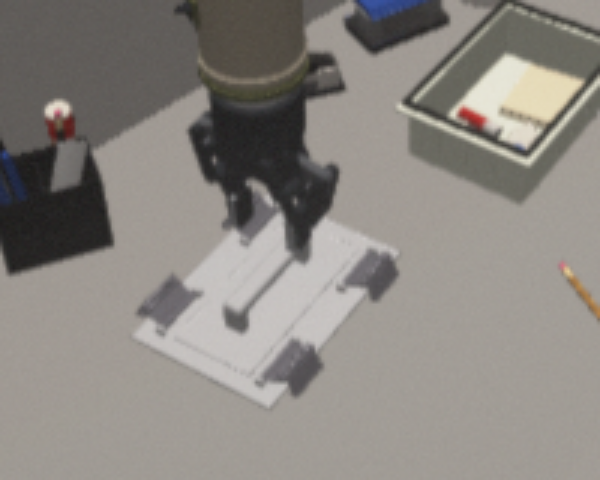

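To row units: 64 mm / 800 = 0.08, 1.5 mm / 800 = 0.0019.

>>> servo_tool:
  motion:
    - [[0.0019,0.005,0.0313,0,0,0,50],[0.0019,0.005,0.0563,0,0,0,50],[0.0019,0.005,0.0725,0,0,0,50],[0.0019,0.005,0.08,0,0,0,50],[0.0019,0.005,0.08,0,0,0,15],[0.0019,0.005,0.08,0,0,0,15],[0.0019,0.005,0.08,0,0,0,15],[0.0019,0.005,0.08,0,0,0,15]]
  grip_force: 50

```text
time: 4.17
tcp_pos: [0.5535, 0.1736, 0.0328]
tcp_rot: [179.9, 0.0, 104.0]
ft_force: [-1.2, -0.8, 2.0]
grip_width: 0.019
gripper_force: 50.1
```

```bash
python3 go.py .5495 .173 .028 104.1
```

```text
t 4.17 at [0.5535 0.1736 0.0328] [1.7987e+02 1.0000e-02 1.0405e+02] F [-1.2 -0.8  2. ] w 0.01901913639682323
shift mm [ 0.4 -4.   4.7] rot [ 0.13  0.01 -0.05]
```

To row units: -180 mm / 800 = -0.225, -137 mm / 800 = -0.1713, 1 degrees / 180 = 0.0056.

>>> servo_tool:
  motion:
    - [[0,0,-0.025,0,0,0,15],[0,0,-0.0625,0,0,0,15],[-0.025,-0.0063,-0.1063,0,0,0,15],[-0.0563,-0.0125,-0.1438,0,0,0,15],[-0.0938,-0.0225,-0.1713,0,0,0,15],[-0.1375,-0.0325,-0.1713,0,0,0,15],[-0.1813,-0.0425,-0.1713,0,0,0,15],[-0.225,-0.0525,-0.1713,0,0,0.0056,15]]

```text
time: 4.83
tcp_pos: [0.5555, -0.0127, 0.1694]
tcp_rot: [179.9, 0.0, 103.1]
ft_force: [0.7, -0.0, -5.3]
grip_width: 0.0186
gripper_force: 50.0
```

```bash
python3 go.py .559 -.159 .16 102.2
```

```text
t 4.83 at [ 0.5555 -0.0127  0.1694] [1.7990e+02 3.0000e-02 1.0311e+02] F [ 0.7 -0.  -5.3] w 0.018635880059110696
shift mm [-143.3  -29.8    9.4] rot [0.1  0.03 0.91]
```

To row units: -143 mm / 800 = -0.1788, -138 mm / 800 = -0.1725, 0.9 degrees / 180 = 0.005.

>>> servo_tool:
  motion:
    - [[-0.0438,-0.0088,0,0,0,0.005,15],[-0.0875,-0.0175,0,0,0,0.005,15],[-0.125,-0.025,0,0,0,0.005,15],[-0.1563,-0.0325,0,0,0,0.005,15],[-0.1725,-0.0363,0,0,0,0.005,15],[-0.1788,-0.0375,0.0063,0,0,0.005,15],[-0.1788,-0.0375,0.0113,0,0,0.005,15],[-0.1788,-0.0375,0.0113,0,0,0.005,15]]

```text
time: 5.5
tcp_pos: [0.5577, -0.156, 0.1575]
tcp_rot: [-179.9, -0.1, 102.2]
ft_force: [-0.3, 0.8, -4.3]
grip_width: 0.0188
gripper_force: 49.9
```

```bash
python3 go.py .559 -.159 .12 102.2
python3 - <<'E'
from h import *
s=read_state()
for n in("top","scene"):
    im=get_image(n); p=pts(im); cv2.imwrite(f"pics/{n}2.png",cv2.resize(im["color"][140:290,210:390],None,fx=4,fy=4,interpolation=cv2.INTER_CUBIC))
    m=(np.hypot(p[...,0]-.559,p[...,1]+.159)<.15)&(p[...,2]>.11)&(p[...,2]<.16); print(n,rect(p[m]))
    for r in trace(n,"lid")[:1]:
        q=p[r["region"]];q=q[~np.isnan(q[:,0])]; q=q[(q[:,2]>.12)&(q[:,2]<.165)]; print("lid",rect(q),np.percentile(q[:,2],[5,50,95]))
        k=q[q[:,2]<.149]; print(rect(k),np.median(k[:,2]))
    for r in landmark_of(n,"latch_a")[:5]: a=np.round(r["point"]).astype(int); print(r["score"],p[a[0],a[1]])
E
```

```text
t 5.5 at [ 0.5577 -0.156   0.1575] [-1.7989e+02 -1.2000e-01  1.0216e+02] F [-0.3  0.8 -4.3] w 0.018754428262649576
shift mm [-3.2  0.7 37.5] rot [-0.11 -0.12 -0.04]
top (array([ 555.4, -144.9]), array([173.5, 186.8]), 12.6)
lid (array([ 557.2, -144. ]), array([174. , 185.3]), 15.2) [0.14100416 0.14597934 0.16044576]
(array([ 559.9, -141.6]), array([175.1, 183.5]), 19.3) 0.1446581050579758
0.7 [ 0.61640171 -0.08038337  0.16196565]
0.53 [ 0.46798871 -0.11279628  0.15848639]
0.43 [ 0.46453237 -0.17100912  0.54245836]
scene (array([ 555.7, -152.5]), array([172.4, 218. ]), 12.6)
lid (array([ 554.6, -153.7]), array([172.1, 217. ]), 11.5) [0.14335216 0.14741251 0.16083371]
(array([ 556.2, -153.9]), array([172.5, 215. ]), 12.8) 0.14620067765925715
0.66 [ 0.47353786 -0.10283132  0.1631512 ]
0.63 [ 0.73957375 -0.20265187  0.03967781]
0.46 [ 0.5832089  -0.14334029  0.21211127]
0.41 [ 0.49990328 -0.22771235  0.16306875]
```

View pics/top2.png

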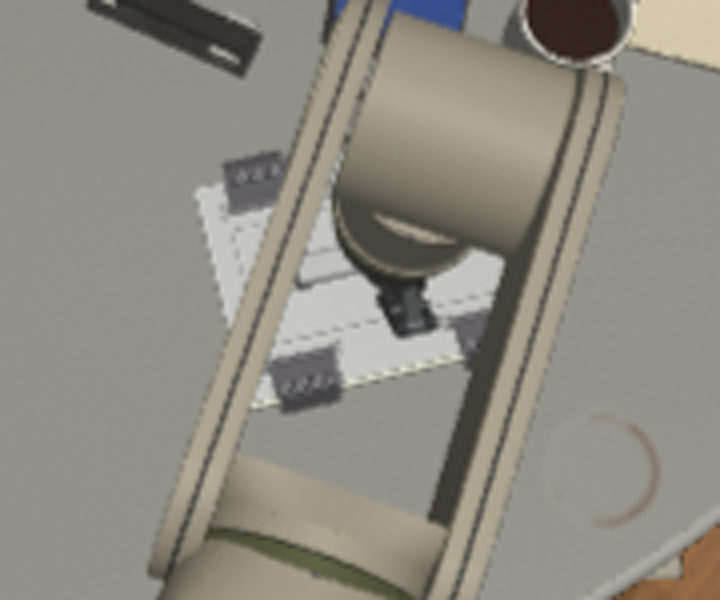

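```bash
python3 go.py .559 -.159 .12 102.2
python3 - <<'E'
from h import *
c=np.array([.559,-.159]);a=np.radians(12.2);X=np.array([np.cos(a),np.sin(a)]);Y=np.array([-X[1],X[0]])
for n in("top","scene"):
    im=get_image(n); p=pts(im).reshape(-1,3); p=p[(np.hypot(p[:,0]-c[0],p[:,1]-c[1])<.15)]
    q=p[(p[:,2]>.139)&(p[:,2]<.152)]; x=(q[:,:2]-c)@X*1000; y=(q[:,:2]-c)@Y*1000
    print(n,"y+ edge at x bins",[(k,round(np.max(y[(x>k)&(x<k+15)]),1)) for k in range(-70,70,15) if ((x>k)&(x<k+15)).any()])
    print("y- edge",[(k,round(np.min(y[(x>k)&(x<k+15)]),1)) for k in range(-70,70,15) if ((x>k)&(x<k+15)).any()])
    print("x- edge at y bins",[(k,round(np.min(x[(y>k)&(y<k+10)]),1)) for k in range(-100,100,10) if ((y>k)&(y<k+10)).any()])
    print("x+ edge",[(k,round(np.max(x[(y>k)&(y<k+10)]),1)) for k in range(-100,100,10) if ((y>k)&(y<k+10)).any()])
    q=p[(p[:,2]>.066)&(p[:,2]<.085)]; x=(q[:,:2]-c)@X*1000; y=(q[:,:2]-c)@Y*1000
    if len(x): print("rim",np.percentile(x,[0,2,98,100]),np.percentile(y,[0,2,98,100]))
E
```

```text
t 5.8 at [ 0.5588 -0.1564  0.1594] [179.98   0.   102.23] F [-0.4 -0.1 -5.2] w 0.01880131265656305
shift mm [-2.6 -0.3 39.4] rot [0.02 0.   0.03]
top y+ edge at x bins [(-70, np.float64(99.1)), (-55, np.float64(89.9)), (-40, np.float64(80.9)), (-25, np.float64(107.2)), (-10, np.float64(107.2)), (5, np.float64(107.5)), (20, np.float64(106.8)), (35, np.float64(107.0)), (50, np.float64(107.0)), (65, np.float64(107.0))]
y- edge [(-70, np.float64(-55.4)), (-55, np.float64(-67.8)), (-40, np.float64(-77.9)), (-25, np.float64(-80.1)), (-10, np.float64(15.8)), (5, np.float64(23.4)), (20, np.float64(22.2)), (35, np.float64(21.5)), (50, np.float64(13.9)), (65, np.float64(6.1))]
x- edge at y bins [(-90, np.float64(-19.5)), (-80, np.float64(-37.3)), (-70, np.float64(-54.3)), (-60, np.float64(-62.8)), (-50, np.float64(-84.7)), (-40, np.float64(-86.8)), (-30, np.float64(-73.6)), (-20, np.float64(-73.6)), (-10, np.float64(-74.0)), (0, np.float64(-73.9)), (10, np.float64(-74.0)), (20, np.float64(-74.0)), (30, np.float64(-73.8)), (40, np.float64(-85.4)), (50, np.float64(-86.7)), (60, np.float64(-86.7)
[... 1657 characters left out ...]
4(-86.7)), (70, np.float64(-87.4)), (80, np.float64(-87.2)), (90, np.float64(-72.7))]
x+ edge [(-100, np.float64(54.6)), (-90, np.float64(50.1)), (-80, np.float64(46.4)), (-70, np.float64(43.7)), (-60, np.float64(84.0)), (-50, np.float64(85.2)), (-40, np.float64(86.1)), (-30, np.float64(73.7)), (-20, np.float64(72.0)), (-10, np.float64(71.3)), (0, np.float64(69.7)), (10, np.float64(72.4)), (20, np.float64(72.1)), (30, np.float64(71.0)), (40, np.float64(61.3)), (50, np.float64(58.9)), (60, np.float64(56.2)), (70, np.float64(82.0)), (80, np.float64(82.9)), (90, np.float64(72.0))]
rim [-77.02677972 -75.74142605  68.77150986  73.79670385] [-103.10434363  -94.54171877  108.34139864  112.16421106]
```

To row units: 50 mm / 800 = 0.0625, 46 mm / 800 = 0.0575.

>>> servo_tool:
  motion:
    - [[-0.0038,0,0.0125,0,0,0,15],[-0.0038,0,0.0313,0,0,0,15],[-0.0038,0,0.0475,0,0,0,15],[-0.0038,0,0.0575,0,0,0,15],[-0.0038,0,0.0625,0,0,0,15],[-0.0038,0,0.0625,0,0,0,15],[-0.0038,0,0.0625,0,0,0,15],[-0.0038,0,0.0625,0,0,0,15]]

```text
time: 6.57
tcp_pos: [0.5597, -0.1605, 0.11]
tcp_rot: [179.9, 0.0, 102.2]
ft_force: [0.5, -0.5, -4.3]
grip_width: 0.0189
gripper_force: 50.0
```

```bash
python3 go.py .559 -.159 .0923 102.2
python3 - <<'E'
from h import *
c=np.array([.559,-.159]);a=np.radians(12.2);X=np.array([np.cos(a),np.sin(a)]);Y=np.array([-X[1],X[0]])
for n in("top",):
    im=get_image(n); p=pts(im).reshape(-1,3); p=p[(np.hypot(p[:,0]-c[0],p[:,1]-c[1])<.15)]
    q=p[(p[:,2]>.085)&(p[:,2]<.102)]; x=(q[:,:2]-c)@X*1000; y=(q[:,:2]-c)@Y*1000
    print(np.median(q[:,2]),"y+",[(k,round(np.max(y[(x>k)&(x<k+15)]),1)) for k in range(-70,70,15) if ((x>k)&(x<k+15)).any()])
    print("x-",[(k,round(np.min(x[(y>k)&(y<k+10)]),1)) for k in range(-40,40,10) if ((y>k)&(y<k+10)).any()],"x+ 90",np.max(x[y>92]))
E
```

```text
t 6.57 at [ 0.5597 -0.1605  0.11  ] [1.7994e+02 4.0000e-02 1.0215e+02] F [ 0.5 -0.5 -4.3] w 0.018933412547223766
shift mm [ 1.6 -0.4 17.7] rot [ 0.06  0.04 -0.05]
0.09713603792963313 y+ [(-70, np.float64(94.8)), (-55, np.float64(82.6)), (-40, np.float64(73.3)), (-25, np.float64(103.1)), (-10, np.float64(102.9)), (5, np.float64(102.7)), (20, np.float64(102.8)), (35, np.float64(102.8)), (50, np.float64(103.1)), (65, np.float64(101.7))]
x- [(-40, np.float64(-73.3)), (-30, np.float64(-73.1)), (-20, np.float64(-74.0)), (-10, np.float64(-74.1)), (0, np.float64(-74.1)), (10, np.float64(-73.6)), (20, np.float64(-73.3)), (30, np.float64(-73.9))] x+ 90 73.1089317945053
```

To row units: 13 mm / 800 = 0.0163, 12 mm / 800 = 0.015.

>>> servo_tool:
  motion:
    - [[0.0013,0,0,0,0,0,15],[0.0013,0,0.0038,0,0,0,15],[0.0013,0,0.0075,0,0,0,15],[0.0013,0,0.01,0,0,0,15],[0.0013,0,0.0125,0,0,0,15],[0.0013,0,0.015,0,0,0,15],[0.0013,0,0.0163,0,0,0,15],[0.0013,0,0.0163,0,0,0,15]]

```text
time: 7.28
tcp_pos: [0.559, -0.1595, 0.0961]
tcp_rot: [180.0, 0.0, 102.1]
ft_force: [0.4, -2.1, -4.8]
grip_width: 0.0187
gripper_force: 50.0
```

```bash
python3 go.py .559 -.159 .0923 102.2
```

```text
t 7.28 at [ 0.559  -0.1595  0.0961] [1.8000e+02 1.0000e-02 1.0215e+02] F [ 0.4 -2.1 -4.8] w 0.01874566614270859
shift mm [0.5 0.1 3.8] rot [ 0.    0.01 -0.05]
```

To row units: 3.5 mm / 800 = 0.0044, 3 mm / 800 = 0.0038.

>>> servo_tool:
  motion:
    - [[0,0,0.0013,0,0,0,15],[0,0,0.0025,0,0,0,15],[0,0,0.0038,0,0,0,15],[0,0,0.0044,0,0,0,15],[0,0,0.0044,0,0,0,40],[0,0,0.0044,0,0,0,40],[0,0,0.0044,0,0,0,40],[0,0,0.0044,0,0,0,40]]

```text
time: 7.95
tcp_pos: [0.5591, -0.1592, 0.093]
tcp_rot: [180.0, 0.0, 102.2]
ft_force: [-1.2, -0.1, -0.6]
grip_width: 0.04
gripper_force: 0.0
```

```bash
python3 go.py .559 -.159 .16 102.2
```

```text
t 7.95 at [ 0.5591 -0.1592  0.093 ] [179.97   0.   102.16] F [-1.2 -0.1 -0.6] w 0.040003925593293535
shift mm [  0.2  -0.1 -67. ] rot [ 0.03  0.   -0.04]
```

To row units: -75 mm / 800 = -0.0938, -67 mm / 800 = -0.0838.

>>> servo_tool:
  motion:
    - [[0,0,-0.0188,0,0,0,45],[0,0,-0.0438,0,0,0,45],[0,0,-0.0688,0,0,0,45],[0.0188,-0.025,-0.075,0,0,0,20],[0.0438,-0.0563,-0.075,0,0,0,0],[0.0688,-0.0838,-0.0688,0,0,0,0],[0.0775,-0.0938,-0.0563,0,0,0,0],[0.0775,-0.0938,-0.0475,0,0,0,0]]

```text
time: 8.62
tcp_pos: [0.4709, -0.1133, 0.1302]
tcp_rot: [-180.0, -0.0, 102.2]
ft_force: [0.1, -0.4, -0.4]
grip_width: 0.0001
gripper_force: 0.0
```

```bash
python3 go.py .472 -.1145 .11 102.2
cat > lidpose.py <<'E'
from h import *
c=np.array([.559,-.159]);a=np.radians(12.2);X=np.array([np.cos(a),np.sin(a)]);Y=np.array([-X[1],X[0]])
im=get_image("top"); p=pts(im); q=p[(np.hypot(p[...,0]-c[0],p[...,1]-c[1])<.15)&(p[...,2]>.07)&(p[...,2]<.118)]
x=(q[:,:2]-c)@X*1000; y=(q[:,:2]-c)@Y*1000; z=q[:,2]*1000
pl=(z<86)&(z>70)&(abs(x)<80)&(abs(y)<110)
print("lid",rect(q[pl]),"plate z",np.median(z[(abs(x)<30)&(abs(y)<90)&(z<90)]))
b=(abs(x)<22)&(abs(y)<65)&(z>100); print("bar",rect(q[b]),np.median(z[b]))
for n,sx,sy in(("A",-1,1),("B",-1,-1),("C",1,-1),("D",1,1)):
    k=(abs(y-sy*62)<18)&(sx*x>62)&(sx*x<84)&(z>78)
    print(n,k.sum(),np.percentile(z[k],[50,90,98]).round(1) if k.any() else None,"|x|at top",np.round(np.median((sx*x)[k&(z>np.percentile(z[k],80))]),1) if k.any() else None, "yrange",(np.percentile(y[k],[1,99]).round(1) if k.any() else None))
g=im["color"]; cv2.imwrite("pics/t_%d.png"%int(read_state()["time"]*100),cv2.resize(g[140:290,210:390],None,fx=4,fy=4,interpolation=cv2.INTER_CUBIC))
E
python3 lidpose.py; ls pics
```

```text
t 8.62 at [ 0.4709 -0.1133  0.1302] [-1.7998e+02 -3.0000e-02  1.0220e+02] F [ 0.1 -0.4 -0.4] w 7.398205155625153e-05
shift mm [-1.5  0.8 20.2] rot [-0.02 -0.03 -0.  ]
lid (array([ 558.4, -159.3]), array([148.5, 208.4]), 12.4) plate z 80.14582581726178
bar (array([ 571.7, -199.3]), array([28.2, 12.3]), 76.5) 110.46047744527849
A 0 None |x|at top None yrange None
B 0 None |x|at top None yrange None
C 95 [ 93.7  99.9 102.2] |x|at top 71.0 yrange [-79.8 -44.7]
D 79 [ 93.7  98.5 101.2] |x|at top 71.8 yrange [44.2 79.4]
s1.png
scene0.npy
scene0.png
scene2.png
scenec.png
t_866.png
top0.npy
top0.png
top2.png
topc.png
```

To row units: 36 mm / 800 = 0.045, 34 mm / 800 = 0.0425.

>>> servo_tool:
  motion:
    - [[0,0.0013,0.0125,0,0,0,0],[-0.0013,0.0013,0.0225,0,0,0,0],[-0.0013,0.0013,0.03,0,0,0,0],[-0.0013,0.0013,0.035,0,0,0,0],[-0.0013,0.0013,0.0388,0,0,0,0],[-0.0013,0.0013,0.0425,0,0,0,0],[-0.0013,0.0013,0.045,0,0,0,0],[-0.0013,0.0013,0.045,0,0,0,0]]

```text
time: 9.33
tcp_pos: [0.4737, -0.1153, 0.0944]
tcp_rot: [-180.0, -0.0, 102.2]
ft_force: [0.6, -0.3, -0.1]
grip_width: -0.0001
gripper_force: 0.1
```

```bash
python3 go.py .472 -.1145 .088 102.2
```

```text
t 9.33 at [ 0.4737 -0.1153  0.0944] [-1.7998e+02 -1.0000e-02  1.0215e+02] F [ 0.6 -0.3 -0.1] w -0.00010979626367244098
shift mm [ 1.2 -1.5  6.4] rot [-0.02 -0.01 -0.05]
```

To row units: 4.5 mm / 800 = 0.0056, -1.5 mm / 800 = -0.0019.

>>> servo_tool:
  motion:
    - [[0.0013,-0.0019,0.0013,0,0,0,0],[0.0013,-0.0019,0.0025,0,0,0,0],[0.0013,-0.0019,0.0031,0,0,0,0],[0.0013,-0.0019,0.0038,0,0,0,0],[0.0013,-0.0019,0.0044,0,0,0,0],[0.0013,-0.0019,0.005,0,0,0,0],[0.0013,-0.0019,0.0056,0,0,0,0],[0.0013,-0.0019,0.0056,0,0,0,0]]

```text
time: 10.0
tcp_pos: [0.4719, -0.1147, 0.0902]
tcp_rot: [-180.0, -0.0, 102.2]
ft_force: [-4.0, -1.1, 3.3]
grip_width: 0.0
gripper_force: 1.9
```

```bash
python3 go.py .472 -.1145 .088 102.2; python3 lidpose.py
```

```text
t 10.0 at [ 0.4719 -0.1147  0.0902] [-179.98   -0.    102.15] F [-4.  -1.1  3.3] w 1.4126775529739191e-05
shift mm [0.1 0.1 2.2] rot [-0.02 -0.   -0.05]
lid (array([ 559.1, -158.9]), array([147.7, 208.3]), 11.8) plate z 79.91082132060299
bar (array([ 565. , -190.3]), array([20.2, 41.2]), 13.1) 109.14850727766057
A 0 None |x|at top None yrange None
B 9 [93.8 97.3 98.1] |x|at top 73.4 yrange [-79.1 -75. ]
C 95 [ 92.8  99.4 101.4] |x|at top 72.5 yrange [-79.7 -44.7]
D 94 [ 92.4  98.4 100.8] |x|at top 72.1 yrange [44.4 79.3]
```

To row units: 2 mm / 800 = 0.0025, 1.8 mm / 800 = 0.0023.

>>> servo_tool:
  motion:
    - [[0,0,0.0005,0,0,0,0],[0,0,0.0009,0,0,0,0],[0,0,0.0013,0,0,0,0],[0,0,0.0016,0,0,0,0],[0,0,0.002,0,0,0,0],[0,0,0.0023,0,0,0,0],[0,0,0.0025,0,0,0,0],[0,0,0.0025,0,0,0,0]]

```text
time: 10.72
tcp_pos: [0.4721, -0.1147, 0.0882]
tcp_rot: [-180.0, 0.0, 102.1]
ft_force: [-3.6, -0.8, 4.4]
grip_width: -0.0002
gripper_force: 2.3
```

```bash
python3 go.py .472 -.1145 .088 102.2
```

```text
t 10.72 at [ 0.4721 -0.1147  0.0882] [-1.8000e+02  1.0000e-02  1.0215e+02] F [-3.6 -0.8  4.4] w -0.00017062861893169006
shift mm [ 0.2 -0.   0.2] rot [-0.    0.01 -0.05]
```

To row units: 1.5 mm / 800 = 0.0019, 1.4 mm / 800 = 0.0018.

>>> servo_tool:
  motion:
    - [[0,0,0.0004,0,0,0,0],[0,0,0.0008,0,0,0,0],[0,0,0.001,0,0,0,0],[0,0,0.0013,0,0,0,0],[0,0,0.0015,0,0,0,0],[0,0,0.0018,0,0,0,0],[0,0,0.0019,0,0,0,0],[0,0,0.0019,0,0,0,0]]

```text
time: 11.38
tcp_pos: [0.4721, -0.1147, 0.0866]
tcp_rot: [180.0, 0.0, 102.2]
ft_force: [-2.8, -0.8, 3.5]
grip_width: -0.0005
gripper_force: 1.7
```

```bash
python3 go.py .472 -.1145 .088 102.2; python3 lidpose.py
```

```text
t 11.38 at [ 0.4721 -0.1147  0.0866] [180.     0.   102.15] F [-2.8 -0.8  3.5] w -0.0004876643923117243
shift mm [ 0.2 -0.  -1.4] rot [ 0.    0.   -0.05]
lid (array([ 558.9, -159.2]), array([148. , 208.8]), 12.0) plate z 79.68214176127084
bar (array([ 564.7, -189.4]), array([20.3, 44.6]), 11.9) 109.281902305515
A 0 None |x|at top None yrange None
B 10 [89.7 96.5 97.4] |x|at top 74.3 yrange [-78.5 -73.3]
C 92 [ 93.9  98.4 100. ] |x|at top 72.6 yrange [-79.  -44.3]
D 94 [ 91.7  97.3 100.4] |x|at top 71.8 yrange [44.5 79.4]
```

To row units: 1.2 mm / 800 = 0.0015, 1.1 mm / 800 = 0.0014.

>>> servo_tool:
  motion:
    - [[0,0,0.0003,0,0,0,0],[0,0,0.0005,0,0,0,0],[0,0,0.0008,0,0,0,0],[0,0,0.001,0,0,0,0],[0,0,0.0011,0,0,0,0],[0,0,0.0013,0,0,0,0],[0,0,0.0014,0,0,0,0],[0,0,0.0015,0,0,0,0]]

```text
time: 12.1
tcp_pos: [0.4721, -0.1146, 0.0855]
tcp_rot: [180.0, -0.0, 102.2]
ft_force: [-1.5, 0.1, 3.3]
grip_width: 0.0001
gripper_force: 1.5
```

```bash
python3 go.py .472 -.1145 .088 102.2
```

```text
t 12.1 at [ 0.4721 -0.1146  0.0855] [179.99  -0.   102.16] F [-1.5  0.1  3.3] w 0.0001333993224412536
shift mm [ 0.1 -0.1 -2.5] rot [ 0.01 -0.   -0.04]
```

>>> servo_tool:
  motion:
    - [[0,0,0.0003,0,0,0,0],[0,0,0.0005,0,0,0,0],[0,0,0.0006,0,0,0,0],[0,0,0.0008,0,0,0,0],[0,0,0.0009,0,0,0,0],[0,0,0.001,0,0,0,0],[0,0,0.001,0,0,0,0],[0,0,0.001,0,0,0,0]]

```text
time: 12.77
tcp_pos: [0.4721, -0.1146, 0.0848]
tcp_rot: [180.0, -0.0, 102.2]
ft_force: [-2.1, 0.0, 5.2]
grip_width: -0.0001
gripper_force: 2.7
```

```bash
python3 go.py .472 -.1145 .088 102.2
```

```text
t 12.77 at [ 0.4721 -0.1146  0.0848] [179.99  -0.   102.15] F [-2.1  0.   5.2] w -8.961797418590917e-05
shift mm [ 0.1 -0.1 -3.2] rot [ 0.01 -0.   -0.05]
```

To row units: 0.8 mm / 800 = 0.001, 0.7 mm / 800 = 0.0009.

>>> servo_tool:
  motion:
    - [[0,0,0.0003,0,0,0,0],[0,0,0.0005,0,0,0,0],[0,0,0.0006,0,0,0,0],[0,0,0.0008,0,0,0,0],[0,0,0.0009,0,0,0,0],[0,0,0.001,0,0,0,0],[0,0,0.001,0,0,0,0],[0,0,0.001,0,0,0,0]]

```text
time: 13.43
tcp_pos: [0.4722, -0.1146, 0.0845]
tcp_rot: [180.0, 0.0, 102.2]
ft_force: [-5.4, 0.8, 10.0]
grip_width: -0.0002
gripper_force: 5.1
```

```bash
python3 go.py .472 -.1145 .088 102.2; python3 lidpose.py
```

```text
t 13.43 at [ 0.4722 -0.1146  0.0845] [179.99   0.   102.16] F [-5.4  0.8 10. ] w -0.000151060042290084
shift mm [ 0.1 -0.2 -3.5] rot [ 0.01  0.   -0.04]
lid (array([ 558.2, -159.4]), array([148.8, 208.3]), 12.3) plate z 79.43593512610973
bar (array([ 565.3, -189.2]), array([19.4, 45. ]), 8.5) 109.08361681749656
A 0 None |x|at top None yrange None
B 12 [90.1 95.  97.1] |x|at top 74.1 yrange [-79.4 -72.7]
C 96 [ 93.3  98.6 101.8] |x|at top 71.0 yrange [-79.9 -44.9]
D 94 [ 92.7  97.9 100.5] |x|at top 71.0 yrange [44.7 79.6]
```

To row units: 151 mm / 800 = 0.1888, -124 mm / 800 = -0.155.

>>> servo_tool:
  motion:
    - [[0,0,-0.0188,0,0,0,0],[0,0,-0.0563,0,0,0,0],[-0.0188,0.0225,-0.0813,0,0,0,0],[-0.0475,0.0575,-0.0813,0,0,0,0],[-0.0775,0.095,-0.0813,0,0,0,0],[-0.1075,0.1325,-0.0813,0,0,0,0],[-0.1375,0.17,-0.075,0,0,0,0],[-0.155,0.1888,-0.0625,0,0,0,0]]

```text
time: 14.15
tcp_pos: [0.6496, -0.2058, 0.1345]
tcp_rot: [179.8, 0.1, 102.1]
ft_force: [1.5, -0.8, 0.9]
grip_width: 0.0002
gripper_force: 0.0
```

```bash
python3 go.py .6455 -.2037 .104 102.2; python3 lidpose.py; sed 's/"top"/"scene"/; s/t_%d/s_%d/' lidpose.py > lids.py; python3 lids.py; ls pics|tail -5
```

```text
t 14.15 at [ 0.6496 -0.2058  0.1345] [1.7979e+02 1.2000e-01 1.0214e+02] F [ 1.5 -0.8  0.9] w 0.0002441212354206034
shift mm [ 2.9 -3.7 30.5] rot [ 0.21  0.12 -0.06]
lid (array([ 565.1, -157.5]), array([134.3, 208.8]), 12.5) plate z 79.29670512001334
bar (array([ 565.4, -189.3]), array([18.7, 45.6]), 7.9) 109.40696808201756
A 0 None |x|at top None yrange None
B 0 None |x|at top None yrange None
C 59 [ 92.9  98.6 100.6] |x|at top 70.8 yrange [-68.7 -44.8]
D 95 [ 92.   98.  100.7] |x|at top 71.9 yrange [44.1 79.6]
lid (array([ 558.4, -155. ]), array([158.4, 211.8]), 12.2) plate z 79.99618877659043
bar (array([ 555.6, -153.4]), array([ 21. , 110.6]), 12.2) 109.03039470648008
A 59 [82.5 86.9 88.4] |x|at top 80.2 yrange [45.3 78.8]
B 59 [89.4 96.3 97.2] |x|at top 75.4 yrange [-79.2 -44.5]
C 43 [94.6 99.  99.9] |x|at top 68.6 yrange [-79.6 -44.2]
D 47 [93.1 97.7 98.8] |x|at top 71.3 yrange [45.3 79.1]
t_866.png
top0.npy
top0.png
top2.png
topc.png
```

To row units: 43 mm / 800 = 0.0538, 41 mm / 800 = 0.0513.

>>> servo_tool:
  motion:
    - [[0.0019,-0.0038,0.01,0,0,0,0],[0.0019,-0.0038,0.0225,0,0,0,0],[0.0019,-0.0038,0.0338,0,0,0,0],[0.0019,-0.0038,0.0413,0,0,0,0],[0.0019,-0.0038,0.045,0,0,0,0],[0.0019,-0.0038,0.0488,0,0,0,0],[0.0019,-0.0038,0.0513,0,0,0,0],[0.0019,-0.0038,0.0538,0,0,0,0]]

```text
time: 14.92
tcp_pos: [0.6429, -0.2032, 0.0914]
tcp_rot: [179.9, 0.0, 102.2]
ft_force: [0.8, -0.7, 0.8]
grip_width: 0.0
gripper_force: 0.5
```

```bash
python3 go.py .6455 -.2037 .088 102.2
```

```text
t 14.92 at [ 0.6429 -0.2032  0.0914] [1.7994e+02 4.0000e-02 1.0216e+02] F [ 0.8 -0.7  0.8] w 4.078999323207642e-05
shift mm [-1.   2.4  3.5] rot [ 0.06  0.04 -0.04]
```

To row units: 3 mm / 800 = 0.0038, 2.4 mm / 800 = 0.003.

>>> servo_tool:
  motion:
    - [[0,0.0013,0.0005,0,0,0,0],[0,0.0019,0.001,0,0,0,0],[0,0.0019,0.0015,0,0,0,0],[0,0.0019,0.002,0,0,0,0],[0,0.0019,0.0025,0,0,0,0],[0,0.0019,0.003,0,0,0,0],[0,0.0019,0.0034,0,0,0,0],[0,0.0019,0.0038,0,0,0,0]]

```text
time: 15.58
tcp_pos: [0.6444, -0.2029, 0.0882]
tcp_rot: [180.0, 0.0, 102.2]
ft_force: [-0.0, 0.8, 4.6]
grip_width: -0.0
gripper_force: 1.8
```

```bash
python3 go.py .6455 -.2037 .088 102.2
```

```text
t 15.58 at [ 0.6444 -0.2029  0.0882] [1.7995e+02 2.0000e-02 1.0216e+02] F [-0.   0.8  4.6] w -3.679384161333842e-05
shift mm [-1.   0.9  0.2] rot [ 0.05  0.02 -0.04]
```

To row units: 2.2 mm / 800 = 0.0028, 1.8 mm / 800 = 0.0023.

>>> servo_tool:
  motion:
    - [[0,0,0.0005,0,0,0,0],[0,0,0.0009,0,0,0,0],[0,0,0.0013,0,0,0,0],[0,0,0.0016,0,0,0,0],[0,0,0.002,0,0,0,0],[0,0,0.0023,0,0,0,0],[0,0,0.0025,0,0,0,0],[0,0,0.0028,0,0,0,0]]

```text
time: 16.25
tcp_pos: [0.6438, -0.2029, 0.0854]
tcp_rot: [-180.0, -0.0, 102.2]
ft_force: [1.5, 0.4, 1.7]
grip_width: 0.0001
gripper_force: 1.2
```

```bash
python3 go.py .6455 -.2037 .088 102.2
```

```text
t 16.25 at [ 0.6438 -0.2029  0.0854] [-1.7998e+02 -1.0000e-02  1.0215e+02] F [1.5 0.4 1.7] w 0.00012779995008236182
shift mm [-1.2  1.5 -2.6] rot [-0.02 -0.01 -0.05]
```

Dropped; now down gently to the stiff stop.

To row units: 0.7 mm / 800 = 0.0009, 0.6 mm / 800 = 0.0008.

>>> servo_tool:
  motion:
    - [[0,0,0.0001,0,0,0,0],[0,0,0.0003,0,0,0,0],[0,0,0.0004,0,0,0,0],[0,0,0.0005,0,0,0,0],[0,0,0.0006,0,0,0,0],[0,0,0.0008,0,0,0,0],[0,0,0.0009,0,0,0,0],[0,0,0.0009,0,0,0,0]]

```text
time: 16.92
tcp_pos: [0.6437, -0.2029, 0.085]
tcp_rot: [-180.0, -0.0, 102.1]
ft_force: [-1.1, 2.0, 3.6]
grip_width: 0.0002
gripper_force: 2.0
```

```bash
python3 go.py .6455 -.2037 .088 102.2
```

```text
t 16.92 at [ 0.6437 -0.2029  0.085 ] [-1.7997e+02 -2.0000e-02  1.0215e+02] F [-1.1  2.   3.6] w 0.00016930861999325813
shift mm [-1.2  1.5 -3. ] rot [-0.03 -0.02 -0.05]
```

To row units: 0.7 mm / 800 = 0.0009, 0.6 mm / 800 = 0.0008.

>>> servo_tool:
  motion:
    - [[0,0,0.0001,0,0,0,0],[0,0,0.0003,0,0,0,0],[0,0,0.0004,0,0,0,0],[0,0,0.0005,0,0,0,0],[0,0,0.0006,0,0,0,0],[0,0,0.0008,0,0,0,0],[0,0,0.0009,0,0,0,0],[0,0,0.0009,0,0,0,0]]

```text
time: 17.58
tcp_pos: [0.6438, -0.2029, 0.0846]
tcp_rot: [-180.0, -0.0, 102.2]
ft_force: [-2.9, 2.1, 6.2]
grip_width: -0.0003
gripper_force: 3.3
```

```bash
python3 go.py .6455 -.2037 .088 102.2
```

```text
t 17.58 at [ 0.6438 -0.2029  0.0846] [-1.7998e+02 -1.0000e-02  1.0215e+02] F [-2.9  2.1  6.2] w -0.0003363529259183626
shift mm [-1.1  1.5 -3.4] rot [-0.02 -0.01 -0.05]
```

To row units: 0.5 mm / 800 = 0.0006, 0.4 mm / 800 = 0.0005.

>>> servo_tool:
  motion:
    - [[0,0,0.0001,0,0,0,0],[0,0,0.0003,0,0,0,0],[0,0,0.0004,0,0,0,0],[0,0,0.0005,0,0,0,0],[0,0,0.0006,0,0,0,0],[0,0,0.0006,0,0,0,0],[0,0,0.0006,0,0,0,0],[0,0,0.0006,0,0,0,0]]

```text
time: 18.25
tcp_pos: [0.6438, -0.2029, 0.0844]
tcp_rot: [-180.0, -0.0, 102.2]
ft_force: [-5.1, 1.4, 8.2]
grip_width: 0.0
gripper_force: 4.3
```

```bash
python3 go.py .6455 -.2037 .088 102.2
```

```text
t 18.25 at [ 0.6438 -0.2029  0.0844] [-179.98   -0.    102.15] F [-5.1  1.4  8.2] w 2.203373256125179e-05
shift mm [-1.2  1.4 -3.6] rot [-0.02 -0.   -0.05]
```

To row units: 123 mm / 800 = 0.1538, 115 mm / 800 = 0.1438.

>>> servo_tool:
  motion:
    - [[0,0,-0.0188,0,0,0,0],[0,0,-0.0438,0,0,0,0],[0.0313,0,-0.0625,0,0,0,0],[0.075,0.0013,-0.0625,0,0,0,0],[0.1188,0.0013,-0.0625,0,0,0,0],[0.1438,0.0013,-0.0563,0,0,0,0],[0.1538,0.0013,-0.05,0,0,0,0],[0.1538,0.0013,-0.045,0,0,0,0]]

```text
time: 18.92
tcp_pos: [0.6188, -0.0806, 0.1197]
tcp_rot: [-180.0, -0.0, 102.3]
ft_force: [-0.8, -0.5, 1.1]
grip_width: -0.0001
gripper_force: 0.0
```

```bash
python3 go.py .6191 -.0825 .092 102.2; python3 lidpose.py; python3 lids.py; ls pics|grep s_
```

```text
t 18.92 at [ 0.6188 -0.0806  0.1197] [-1.8000e+02 -2.0000e-02  1.0229e+02] F [-0.8 -0.5  1.1] w -0.0001300301084474638
shift mm [-1.9 -0.1 27.7] rot [-0.01 -0.02  0.09]
lid (array([ 558.7, -158.9]), array([158.6, 208.4]), 12.4) plate z 78.71282076756808
bar (array([ 558.3, -158.6]), array([ 20.3, 107.5]), 12.5) 108.25345626507924
A 1 [83.1 83.1 83.1] |x|at top nan yrange [58.7 58.7]
B 103 [91.1 97.2 99.3] |x|at top 74.4 yrange [-79.8 -44.6]
C 73 [82.5 85.2 86.5] |x|at top 72.8 yrange [-79.6 -44.6]
D 15 [91.8 96.4 96.8] |x|at top 71.8 yrange [69.7 79.5]
lid (array([ 558.5, -156.9]), array([158.8, 215.5]), 12.2) plate z 79.62070883994281
bar (array([ 556. , -154.5]), array([ 20.7, 113.5]), 11.8) 108.37451419760293
A 56 [82.8 85.6 86.4] |x|at top 78.5 yrange [46.  79.7]
B 57 [90.1 96.9 97.9] |x|at top 76.2 yrange [-78.5 -44.8]
C 39 [83.1 85.3 86.6] |x|at top 73.8 yrange [-78.5 -46.1]
D 47 [92.3 97.4 97.7] |x|at top 71.4 yrange [45.5 79.7]
s_1425.png
s_1901.png
  return _methods._mean(a, axis=axis, dtype=dtype,
  ret = ret.dtype.type(ret / rcount)
```

To row units: 30 mm / 800 = 0.0375, 28.5 mm / 800 = 0.0356.

>>> servo_tool:
  motion:
    - [[-0.0025,0,0.01,0,0,0,0],[-0.0025,0,0.0175,0,0,0,0],[-0.0025,0,0.0238,0,0,0,0],[-0.0025,0,0.0288,0,0,0,0],[-0.0025,0,0.0313,0,0,0,0],[-0.0025,0,0.0338,0,0,0,0],[-0.0025,0,0.0356,0,0,0,0],[-0.0025,0,0.0375,0,0,0,0]]

```text
time: 19.68
tcp_pos: [0.6199, -0.0844, 0.09]
tcp_rot: [180.0, 0.0, 102.2]
ft_force: [2.3, -0.2, 1.7]
grip_width: 0.0001
gripper_force: 1.2
```

```bash
python3 go.py .6191 -.0825 .088 102.2
```

```text
t 19.68 at [ 0.6199 -0.0844  0.09  ] [1.7996e+02 1.0000e-02 1.0215e+02] F [ 2.3 -0.2  1.7] w 7.857788254715348e-05
shift mm [ 2.1 -0.3  2. ] rot [ 0.04  0.01 -0.05]
```

To row units: 3 mm / 800 = 0.0038, 1.2 mm / 800 = 0.0015.

>>> servo_tool:
  motion:
    - [[0,0,0.0005,0,0,0,0],[0,0,0.001,0,0,0,0],[0,0,0.0015,0,0,0,0],[0,0,0.002,0,0,0,0],[0,0,0.0025,0,0,0,0],[0,0,0.003,0,0,0,0],[0,0,0.0034,0,0,0,0],[0,0,0.0038,0,0,0,0]]

```text
time: 20.35
tcp_pos: [0.6196, -0.0844, 0.0869]
tcp_rot: [180.0, 0.0, 102.2]
ft_force: [2.4, -0.1, 2.8]
grip_width: 0.0001
gripper_force: 1.5
```

To row units: 1.6 mm / 800 = 0.002, 1.4 mm / 800 = 0.0018.

>>> servo_tool:
  motion:
    - [[0,0,0.0004,0,0,0,0],[0,0,0.0008,0,0,0,0],[0,0,0.001,0,0,0,0],[0,0,0.0013,0,0,0,0],[0,0,0.0015,0,0,0,0],[0,0,0.0018,0,0,0,0],[0,0,0.002,0,0,0,0],[0,0,0.002,0,0,0,0]]

```text
time: 21.02
tcp_pos: [0.6192, -0.0843, 0.0849]
tcp_rot: [-180.0, -0.0, 102.2]
ft_force: [0.8, 0.9, 1.5]
grip_width: -0.0003
gripper_force: 0.5
```

To row units: 0.8 mm / 800 = 0.001, 0.7 mm / 800 = 0.0009.

>>> servo_tool:
  motion:
    - [[0,0,0.0003,0,0,0,0],[0,0,0.0004,0,0,0,0],[0,0,0.0005,0,0,0,0],[0,0,0.0006,0,0,0,0],[0,0,0.0008,0,0,0,0],[0,0,0.0009,0,0,0,0],[0,0,0.001,0,0,0,0],[0,0,0.001,0,0,0,0]]

```text
time: 21.68
tcp_pos: [0.6194, -0.0844, 0.0845]
tcp_rot: [-180.0, -0.0, 102.2]
ft_force: [-3.1, 0.4, 3.9]
grip_width: -0.0
gripper_force: 1.7
```

To row units: 0.8 mm / 800 = 0.001, 0.7 mm / 800 = 0.0009.

>>> servo_tool:
  motion:
    - [[0,0,0.0003,0,0,0,0],[0,0,0.0004,0,0,0,0],[0,0,0.0005,0,0,0,0],[0,0,0.0006,0,0,0,0],[0,0,0.0008,0,0,0,0],[0,0,0.0009,0,0,0,0],[0,0,0.001,0,0,0,0],[0,0,0.001,0,0,0,0]]

```text
time: 22.35
tcp_pos: [0.6194, -0.0844, 0.0842]
tcp_rot: [-180.0, -0.0, 102.2]
ft_force: [-5.1, 0.7, 7.5]
grip_width: -0.0001
gripper_force: 3.9
```

To row units: -151 mm / 800 = -0.1888, -123 mm / 800 = -0.1538.

>>> servo_tool:
  motion:
    - [[0,0,-0.0188,0,0,0,0],[0,0,-0.0563,0,0,0,0],[-0.0188,-0.0225,-0.0813,0,0,0,0],[-0.0475,-0.0575,-0.0813,0,0,0,0],[-0.0775,-0.095,-0.0813,0,0,0,0],[-0.1075,-0.1325,-0.0813,0,0,0,0],[-0.1375,-0.17,-0.075,0,0,0,0],[-0.1538,-0.1888,-0.0563,0,0,0,0]]

```text
time: 23.02
tcp_pos: [0.4968, -0.24, 0.1306]
tcp_rot: [179.9, 0.2, 102.1]
ft_force: [0.5, -0.2, -0.2]
grip_width: -0.0
gripper_force: 0.0
```

```bash
python3 go.py .4979 -.2359 .092 102.2; python3 lidpose.py 2>&1|grep -v Warn
```

```text
t 23.02 at [ 0.4968 -0.24    0.1306] [179.87   0.22 102.07] F [ 0.5 -0.2 -0.2] w -3.370465587908399e-05
shift mm [ 3.9  1.8 38.6] rot [ 0.12  0.22 -0.13]
lid (array([ 559.2, -159.2]), array([159.5, 208.8]), 12.3) plate z 78.52233784008598
bar (array([ 558.2, -158.7]), array([ 20.1, 107.2]), 12.4) 108.1278953866212
A 87 [82.6 86.3 87.7] |x|at top 75.0 yrange [44.3 79.3]
B 5 [83.4 86.8 87.3] |x|at top 77.6 yrange [-61.7 -55.7]
C 73 [82.5 86.  88. ] |x|at top 73.8 yrange [-78.9 -44.6]
D 69 [81.5 86.1 87.5] |x|at top 75.0 yrange [44.8 79.2]
```

To row units: 40 mm / 800 = 0.05, 38.5 mm / 800 = 0.0481.

>>> servo_tool:
  motion:
    - [[0.0031,0.0013,0.0125,0,0,0,0],[0.0031,0.0013,0.025,0,0,0,0],[0.0031,0.0013,0.035,0,0,0,0],[0.0031,0.0013,0.04,0,0,0,0],[0.0031,0.0013,0.0438,0,0,0,0],[0.0031,0.0013,0.0463,0,0,0,0],[0.0031,0.0013,0.0481,0,0,0,0],[0.0031,0.0013,0.05,0,0,0,0]]

```text
time: 23.73
tcp_pos: [0.4986, -0.2335, 0.0889]
tcp_rot: [180.0, 0.0, 102.2]
ft_force: [-1.8, 1.4, 3.8]
grip_width: 0.0003
gripper_force: 1.9
```

```bash
python3 go.py .4979 -.2359 .088 102.2
```

```text
t 23.73 at [ 0.4986 -0.2335  0.0889] [1.7999e+02 1.0000e-02 1.0219e+02] F [-1.8  1.4  3.8] w 0.00025749355034343805
shift mm [-2.2 -1.2  0.9] rot [ 0.01  0.01 -0.01]
```

To row units: 2.4 mm / 800 = 0.003, 1.8 mm / 800 = 0.0023.

>>> servo_tool:
  motion:
    - [[0,0,0.0005,0,0,0,0],[0,0,0.001,0,0,0,0],[0,0,0.0015,0,0,0,0],[0,0,0.0019,0,0,0,0],[0,0,0.0023,0,0,0,0],[0,0,0.0026,0,0,0,0],[0,0,0.003,0,0,0,0],[0,0,0.003,0,0,0,0]]

```text
time: 24.4
tcp_pos: [0.4982, -0.2339, 0.0861]
tcp_rot: [-180.0, 0.0, 102.1]
ft_force: [-1.0, 0.8, 3.2]
grip_width: -0.0001
gripper_force: 1.3
```

To row units: 1 mm / 800 = 0.0013, 0.9 mm / 800 = 0.0011.

>>> servo_tool:
  motion:
    - [[0,0,0.0003,0,0,0,0],[0,0,0.0005,0,0,0,0],[0,0,0.0008,0,0,0,0],[0,0,0.0009,0,0,0,0],[0,0,0.001,0,0,0,0],[0,0,0.0011,0,0,0,0],[0,0,0.0013,0,0,0,0],[0,0,0.0013,0,0,0,0]]

```text
time: 25.07
tcp_pos: [0.4983, -0.2339, 0.0852]
tcp_rot: [180.0, 0.0, 102.2]
ft_force: [-0.9, -0.4, 1.8]
grip_width: -0.0001
gripper_force: 0.8
```

To row units: 0.9 mm / 800 = 0.0011, 0.8 mm / 800 = 0.001.

>>> servo_tool:
  motion:
    - [[0,0,0.0003,0,0,0,0],[0,0,0.0005,0,0,0,0],[0,0,0.0006,0,0,0,0],[0,0,0.0008,0,0,0,0],[0,0,0.0009,0,0,0,0],[0,0,0.001,0,0,0,0],[0,0,0.0011,0,0,0,0],[0,0,0.0011,0,0,0,0]]

```text
time: 25.73
tcp_pos: [0.4984, -0.2339, 0.0849]
tcp_rot: [180.0, 0.0, 102.2]
ft_force: [-3.8, 0.6, 6.9]
grip_width: -0.0002
gripper_force: 3.6
```

To row units: 0.4 mm / 800 = 0.0005, 0.3 mm / 800 = 0.0004.

>>> servo_tool:
  motion:
    - [[0,0,0.0001,0,0,0,0],[0,0,0.0003,0,0,0,0],[0,0,0.0004,0,0,0,0],[0,0,0.0005,0,0,0,0],[0,0,0.0005,0,0,0,0],[0,0,0.0005,0,0,0,0],[0,0,0.0005,0,0,0,0],[0,0,0.0005,0,0,0,0]]

```text
time: 26.4
tcp_pos: [0.4984, -0.2339, 0.0848]
tcp_rot: [180.0, 0.0, 102.2]
ft_force: [-4.3, 1.7, 9.8]
grip_width: -0.0001
gripper_force: 4.7
```

To row units: -120 mm / 800 = -0.15, -105 mm / 800 = -0.1313.

>>> servo_tool:
  motion:
    - [[0,0,-0.0188,0,0,0,0],[0,0,-0.05,0,0,0,0],[0,-0.0313,-0.0875,0,0,0,0],[-0.025,-0.0688,-0.125,0,0,0,0],[-0.0563,-0.0813,-0.15,0,0,0,0],[-0.0938,-0.0875,-0.15,0,0,0,0],[-0.1313,-0.0875,-0.15,0,0,0,0],[-0.15,-0.0875,-0.15,0,0,0,0]]

```text
time: 27.07
tcp_pos: [0.4552, -0.369, 0.2046]
tcp_rot: [179.9, 0.1, 102.1]
ft_force: [-0.1, 0.3, -0.3]
grip_width: -0.0002
gripper_force: 0.0
```

```bash
python3 lidpose.py; python3 lids.py; ls pics|grep -E "^[st]_2[6-9]"; cp $(ls -t pics/t_*.png|head -1) pics/final.png
```

```text
lid (array([ 559. , -159.2]), array([159.6, 208.9]), 12.2) plate z 78.67120003053451
bar (array([ 558.6, -159.1]), array([ 20.7, 107.5]), 12.3) 108.36838382674901
A 88 [82.5 86.4 88. ] |x|at top 75.1 yrange [44.4 79.3]
B 84 [82.9 86.3 88.4] |x|at top 74.1 yrange [-79.9 -45.6]
C 75 [82.2 86.4 88.3] |x|at top 71.9 yrange [-79.6 -44.3]
D 71 [83.3 86.7 88.3] |x|at top 75.1 yrange [45.  78.9]
lid (array([ 558.3, -155.5]), array([159.8, 212.8]), 12.2) plate z 79.42916956439423
bar (array([ 555.6, -154.3]), array([ 21. , 112.5]), 10.1) 108.21746827044905
A 59 [82.8 86.8 89.2] |x|at top 78.5 yrange [45.9 79.4]
B 48 [83.4 86.7 87.8] |x|at top 76.0 yrange [-78.9 -44.7]
C 37 [81.9 84.2 86. ] |x|at top 71.0 yrange [-78.  -45.6]
D 44 [83.1 84.9 86.1] |x|at top 73.0 yrange [45.8 78.5]
s_2716.png
t_2711.png
```

View pics/final.png

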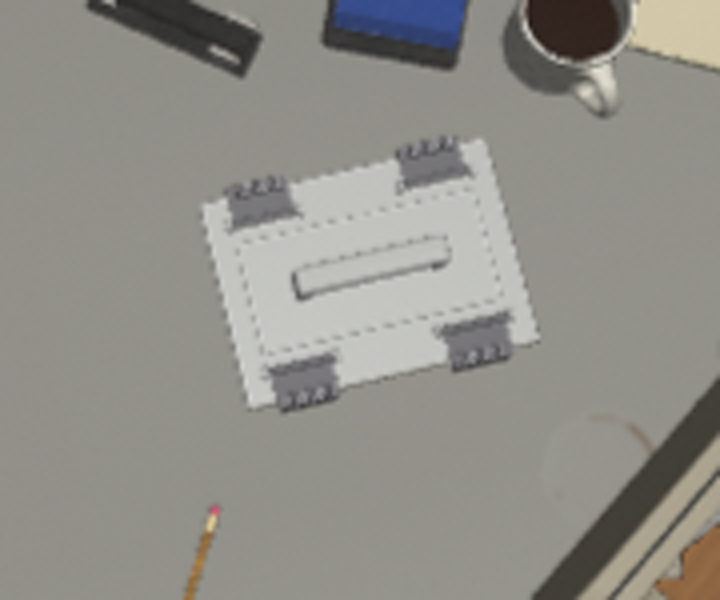

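The picture shows all four clips lying flat, at about (260,200), (435,160), (480,340) and (305,385). The lid is square on the box, and the arm is clear of it.

```bash
python3 -c "
from station import *
print(close_job())"
```

```text
the job is handed in; nothing more can be done
None
```

The lid is square on the box and all four clips look shut, pressed in the order A, C, D, B; the highest force I read while pressing was about 11 N. The job is handed in, but the hand-in call returned no verdict.

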